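# Dispense grinding balls with the winged key

## Task

Stand the handled steel cup on the bench squarely under the outlet of the ball hopper. Then turn the winged key to open the shutter until all four balls have dropped into the cup, and turn it back until the shutter is fully shut. Leave the cup with the balls standing under the outlet, do not press on the hopper with the hand, and leave the bottle and the green tube rack where they are.

Things in the scene. Friction and masses are not known exactly. Their poses are not given: they have to be found in the camera images.
- stand: Fixed aluminium stand of the ball dispenser. Origin on the bench straight below the outlet; x (level) points back along the hopper, z up. 10 mm thick foot at x 60 to 150, y -115 to 25 mm and x -35 to 60, y -115 to -58; 26 mm posts under the key (x 0, y -75) and the hopper's rear (x 108, y 0). Below the outlet the bench is free and open to -x and +y, 60 mm high up to the shutter
- outlet (a point): centre of the hopper's outlet, in the plane of its lower edge, 66 mm above the bench; axes as stand
- key_grip (a point): Middle of the grey key's wings, on its vertical shaft, 106 mm above the bench. The wings are one upright flat blade along this point's x: 92 mm tip to tip, 10 mm thick, 87 to 125 mm above the bench; pinch it at the middle from above. Shut, it is parallel to the hopper wall, 54 mm from it; turning, its tips pass 8 mm from it. A wide open gripper may strike the wall. Axes turn with the key
- key (a joint): key angle, rad: 0 = shutter fully shut (stop), grows turning clockwise seen from above, 1.4 = fully open (stop). A 4 mm steel shutter plate on the same shaft swings from under the outlet back under the hopper; the outlet is all free beyond about 0.9. About 0.08 N m of friction; stays where it is left
- cup: Loose steel cup, 84 mm across, 52 mm high, wall 3 mm, floor 4 mm thick, about 200 g, with a straight flat handle. Origin: centre of the underside. z up; the handle points along -x, from the rim out to 150 mm from the centre, 12 mm wide, 30 to 50 mm above the underside
- cup_grip (a point): middle height of the cup's handle, 115 mm from the cup's centre (35 mm from its end), 40 mm above the underside; axes as cup. Held here, the hand stays clear of the hopper while the cup is under the outlet
- ball0_center (a point): white ceramic grinding ball, 28 mm across, smooth, about 70 g; this point is its centre. It starts in the hopper, one of four in a row
- ball1_center (a point): white ceramic grinding ball, 28 mm across, smooth, about 70 g; this point is its centre. It starts in the hopper, one of four in a row
- ball2_center (a point): white ceramic grinding ball, 28 mm across, smooth, about 70 g; this point is its centre. It starts in the hopper, one of four in a row
- ball3_center (a point): white ceramic grinding ball, 28 mm across, smooth, about 70 g; this point is its centre. It starts in the hopper, one of four in a row
- bottle: bystander: bottle with a blue cap, 60 mm across, 150 mm high; origin under its centre
- rack: bystander: dark green tube rack 90 x 220 mm, 70 mm high with its tubes; origin under its centre
- hopper: White open-topped hopper trough fixed on the stand, same origin and axes as stand: 157 mm long (x -24 to 133), 42 mm wide (y -21 to 21), from 66 to 122 mm above the bench. Its floor slopes down to a 33 x 34 mm outlet (x -20 to 13) in the front end. It must not be pressed

How it is judged:
By the outcome, as a careful person would: the job done as asked, in the order asked, and still so for the second after the job is handed in, with the robot touching nothing.
It also fails if it takes over 61 s, if anything falls off the work surface, if the arm or the gripper's body presses on something with over 40 N, if the wrist force passes 120 N, or if a joint passes its speed limit or range.

## Robot

A 7-joint arm with a two-finger parallel gripper is mounted at the origin on the work surface. World frame = base frame: x ahead of the robot, y to its left, z up, the work surface at z = 0. Lengths are in m, angles in rad, forces in N, time in s.
With the tool pointing down it reaches from about 0.4 to 0.925 m from the base axis. Payload 4.1 kg.
Tool frame: the origin (TCP) lies at the centre of the arm's flange, where the gripper is bolted on; the fingertips stand 173 mm ahead of it and the grasp point (between the pads) lies 155 mm ahead of it; z points along the fingers, y is the line along which they close (so a half turn about z gives the same grasp; the last joint's range is limited). The gripper opens to 85 mm and grips with 20 to 120 N. Pads are 22 mm wide; open, the fingers measure 114 mm over their backs; the gripper's body (76 mm by 85 mm) begins 54 mm behind the grasp point. The pads swing forward as they close: fully open they stand 13 mm farther back than shut.
Start: joints at [-1.238, 0.398, 0.045, 1.537, -0.019, 1.207, -0.051], TCP at [0.272, 0.59, 0.405] pointing down, gripper open.
Joint ranges: [-2.82, 2.82], [-0.49, 2.23], [-1.37, 1.46], [0, 2.46], [-1.36, 4.5], [0.23, 2], [-2.94, 2.94]. Speed limits (rad/s): [2.57, 2.57, 3.14, 3.14, 3.14, 3.14, 3.14].

## Interface

Orientations are given as a unit quaternion [w, x, y, z].
In Python, from rig import readout, viewer, robot, look_for gives the robot as it stands.
- The arm moves only by the shell command python3 -m creep 'ROWS' [FORCE]. ROWS is JSON, a list of rows, each a list of 3 entries, a list of its own where there are three numbers: the shift along the tool's x, y, z in m, then the turn, a rotation vector about the tool's x, y, z in degrees, then the finger opening in m, from 0 to 0.0854. A call has 1 to 5 rows; each row is the pose to reach, as a shift and turn from the pose commanded when the call began, along the tool's axes at that moment; what a row does not reach only later rows make up. A row lasts 1/10 s, in which the tool goes at most 50 mm and 8.59 degrees, less where a joint would pass 70% of its speed; a pose out of reach is approached as far as the arm can. A call with a gripper value outside its range is refused whole. The fingers move at their own pace and stop on an object; FORCE is the grip in N (left out, the last holds). Time passes only in rows, so rows that repeat a pose let the fingers close. It gives the time, the measured TCP pose, the force, the opening and the grip force at its end, in the units of the state.
- readout.read_state(): the state, without advancing time (a new reading comes with each control period).
- viewer.grab_frame(name): name is "side" or "top" or "wrist"; returns a dict with "img" (420x560x3 uint8, blue, green, red), "vertical_fov" (degrees; the focal length in pixels is half the picture's height over the tangent of half this angle, whatever the lens; pixels are square), "cx", "cy" (the principal point, pixels), "R" (3x3) and "t" (3): a world point X has camera coordinates R X + t. Camera axes: x right, y down, z forward; pixel columns grow to the right and rows downward; lengths in m; the calibration is good to about 2 mm. The wrist camera is an equidistant fisheye: a pixel r from the principal point sees the ray r / f radians off the axis. A picture is of the moment at which its call begins. There is no depth.
- robot.sign_off(): hands the job in; it is judged then, once.
Trained networks look in a picture, given as the dict that the camera call returned (one of the last four; its "shot" number tells which), for a name from the list of things; names that differ only in an ending like _2 or _b are one class to them, and where a whole thing is asked for, a point or a joint stands for the part that bears it (a point fixed in the world has none). Each returns a list of dicts, best first, with "conf" (0 to 1); they miss things now and then, are a little off and sometimes report something else, mostly with a low value. They report only what shows in the picture. A call takes as long as a camera call.
- look_for(target, picture): "bbox" ([left, top, right, bottom] in pixels, round what is visible of it).
The state is a dict: "time_s": time; "joint_positions": joint angles; "qvel": joint speeds; "joint_efforts": joint torques, N m; "eef_pos": TCP position; "tcp_rot": TCP orientation; "force": force on the tool from outside, world axes, zero at the start; "torque": the same for the moment, N m; "grip_width": finger opening in m; "grip_force": force on a finger pad.
Only numpy, scipy, OpenCV 4.12 (cv2) and the standard library are available. Lean on these libraries where they do the work, as an engineer would, in place of code of your own. Each camera call takes 0.05 s, during which the arm holds its last target. There are 200 camera calls.

## Working session

There is one attempt and no reset: what is moved stays moved. The work goes in short steps, Python scripts to look and compute and a shell command to move; the robot and the scene stay as the last step left them, time stands still between calls to the robot, and variables do not carry over. Pictures are saved under pics/ and viewed, at most 12 in all, crops included, and the job is handed in when it is done.

```bash
ls; mkdir -p pics
python3 - <<'E'
from rig import readout, viewer, robot, look_for
import cv2,numpy as np
s=readout.read_state();print(s)
for n in ["side","top"]:
    f=viewer.grab_frame(n);cv2.imwrite(f"pics/{n}0.png",f["img"])
    print(n,f["vertical_fov"],f["cx"],f["cy"],f["R"],f["t"])
    for o in ["cup","cup_grip","stand","hopper","key_grip","key","bottle","rack","ball0_center"]:
        print(o,[(np.round(d["bbox"]).tolist(),round(d["conf"],2)) for d in look_for(o,f)[:4]])
E
```

```text
pics
{'time_s': 0.0, 'joint_positions': array([-1.238015  ,  0.39919836,  0.0450599 ,  1.5378937 , -0.01871517,
        1.20686568, -0.0506737 ]), 'qvel': array([ 3.69268849e-05,  1.27360064e-04, -8.47471681e-04,  2.57834554e-04,
        1.05006401e-04,  8.38952177e-04, -1.17942584e-04]), 'joint_efforts': array([-4.19156986e-04, -4.75127828e+01,  1.36426862e+00, -2.54221398e+01,
        1.15236561e-02,  9.12510994e-03, -7.22164430e-06]), 'eef_pos': array([0.27186463, 0.59009061, 0.40365344]), 'tcp_rot': array([-1.43667272e-04,  2.14164290e-01,  9.76797171e-01, -9.60851272e-04]), 'force': array([-0.0071127 ,  0.3899836 ,  0.54159292]), 'torque': array([-0.0439743 ,  0.03024124,  0.06571706]), 'grip_force': 0.0, 'grip_width': 0.08530697297023924}
side 56.0178696291233 287.7994521308924 211.2417391064782 [[-0.9457703  -0.32427336  0.01911347]
 [-0.19559186  0.5215067  -0.83052669]
 [ 0.25934988 -0.78922592 -0.55665078]] [0.57998471 0.18999204 0.82403259]
cup [([214.0, 300.0, 318.0, 354.0], 0.82)]
cup_grip [([218.0, 298.0, 320.0, 354.0], 0.82)]
stand [([254.0, 173.0, 340.0, 230.0], 0.86)]
hopper [([259.0, 174.0, 322.0, 214.0], 0.88)]
key_grip [([298.0, 176.0, 340.0, 221.0], 0.69)]
key []
bottle [([150.0, 235.0, 189.0, 304.0], 0.84)]
rack [([323.0, 148.0, 367.0, 197.0], 0.78)]
ball0_center []
top 47.46632978225729 276.01461559832234 217.8695427248494 [[ 0.01840463 -0.99918606  0.03589552]
 [-0.9887848  -0.02351141 -0.14748505]
 [ 0.14820897 -0.03277854 -0.9884127 ]] [-0.03777437  0.63359451  1.04360931]
cup [([111.0, 210.0, 154.0, 300.0], 0.64)]
cup_grip [([110.0, 211.0, 155.0, 297.0], 0.58)]
stand []
hopper [([280.0, 179.0, 312.0, 254.0], 0.84), ([278.0, 227.0, 334.0, 269.0], 0.58)]
key_grip [([280.0, 228.0, 333.0, 269.0], 0.87)]
key [([278.0, 229.0, 334.0, 266.0], 0.88)]
bottle [([135.0, 133.0, 172.0, 172.0], 0.77)]
rack [([375.0, 236.0, 472.0, 280.0], 0.97)]
ball0_center []
```

Run:
```python
import cv2
a=cv2.imread("pics/top0.png")[120:320,90:490];cv2.imwrite("pics/top0c.png",cv2.resize(a,None,fx=2,fy=2,interpolation=2))
a=cv2.imread("pics/side0.png")[140:370,140:380];cv2.imwrite("pics/side0c.png",cv2.resize(a,None,fx=2.5,fy=2.5,interpolation=2))
```

```text
(no output)
```

View pics/top0c.png

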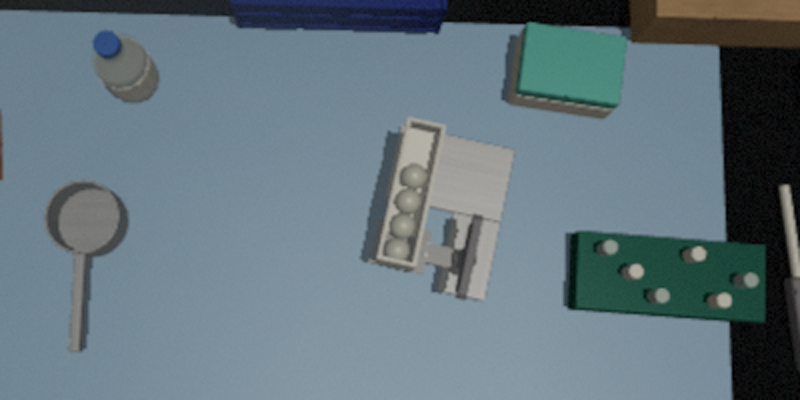

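View pics/side0c.png

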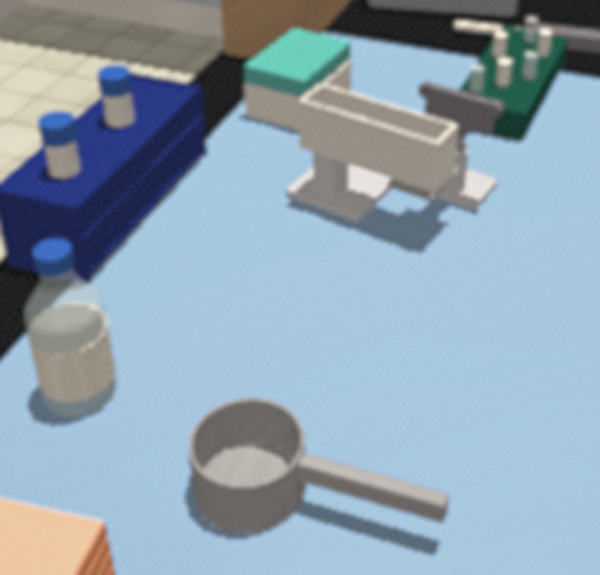

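The top view shows the cup at about px (133,229) with its handle toward the robot. The hopper's outlet end is near px (288,250), with the key to its right and shut. The side view agrees with this. Next I'll fit the poses from these points.

```bash
cat > h.py <<'E'
import numpy as np,cv2
from scipy.optimize import least_squares
from scipy.spatial.transform import Rotation as Rn
def proj(f,X):
    c=np.atleast_2d(X)@np.array(f["R"]).T+np.array(f["t"]);F=210/np.tan(np.radians(f["vertical_fov"])/2)
    if f.get("fish"):
        r=np.hypot(c[:,0],c[:,1]);th=np.arctan2(r,c[:,2]);return np.c_[f["cx"]+F*th*c[:,0]/r,f["cy"]+F*th*c[:,1]/r]
    return np.c_[f["cx"]+F*c[:,0]/c[:,2],f["cy"]+F*c[:,1]/c[:,2]]
def world(p,L):
    L=np.atleast_2d(np.array(L,float));c,s=np.cos(p[2]),np.sin(p[2])
    return np.c_[p[0]+c*L[:,0]-s*L[:,1],p[1]+s*L[:,0]+c*L[:,1],L[:,2]]
def fit(obs,p0):  # obs: list of (frame, local pts, pixels)
    g=lambda p:np.concatenate([(proj(f,world(p,L))-np.array(u)).ravel() for f,L,u in obs])
    r=least_squares(g,p0,loss="soft_l1");return r.x,np.round(g(r.x),1)
E
python3 - <<'E'
from h import *
from rig import viewer,look_for,readout
T=viewer.grab_frame("top");S=viewer.grab_frame("side")
t=lambda a:np.array(a)/2+[90,120]; s=lambda a:np.array(a)/2.5+[140,140]
H=np.array([(133,21,122),(133,-21,122),(-24,21,122),(-24,-21,122)])/1e3
p,r=fit([(T,H,t([(407,118),(446,125),(376,262),(417,270)])),(S,H,s([(303,97),(327,84),(440,138),(457,125)]))],[.6,0,0])
print("stand",p,r); print("key",world(p,[0,-.075,.106]))
a=np.linspace(0,2*np.pi,90)
# cup: rim bbox extremes + handle end
E=np.c_[-.15*np.ones(2),[.006,-.006],[.05,.05]];rim=np.c_[.042*np.cos(a),.042*np.sin(a),.052+0*a]
def g(p):
    u=proj(T,world(p,rim));v=proj(S,world(p,rim));o=[]
    o+=list(np.r_[u.min(0),u.max(0)]-np.r_[t((45,181)),t((128,257))])
    o+=list(np.r_[v.min(0),v[:,0].max()]-np.r_[s((191,399)),s((304,399))[0]])
    o+=list((proj(T,world(p,E))-t([(69,349),(83,350)])).ravel())
    o+=list((proj(S,world(p,E))-s([(447,493),(437,508)])).ravel()); return np.array(o)
q=least_squares(g,[.6,.3,0],loss="soft_l1").x;print("cup",q,np.round(g(q),1));print("grip",world(q,[-.115,0,.04]))
st=readout.read_state();print("tool",st["eef_pos"],Rn.from_quat(np.roll(st["tcp_rot"],-1)).as_matrix().round(3))
W=viewer.grab_frame("wrist");W["fish"]=1;print(W["vertical_fov"],W["R"],W["t"])
cv2.imwrite("pics/w0.png",W["img"])
E
```

```text
stand [ 0.57361413 -0.05340166 -0.19713054] [ 0.3  0.3 -0.1  1.   0.3 -0.7 -0.7 -0.4 -0.8  0.2 -1.3 -1.4  0.6  1.3
  1.7 -1.2]
key [[ 0.55892491 -0.12694911  0.106     ]]
cup [0.60420071 0.29964779 0.00348786] [ 0.1 -1.5 -3.6 -2.4 -0.4 -3.4  1.1  0.5  0.6 -1.   0.2 -0.2  2.3  5.6
 -9.1]
grip [[0.48920141 0.29924669 0.04      ]]
tool [0.2720185  0.59035223 0.40474693] [[-0.908  0.418  0.   ]
 [ 0.418  0.908  0.   ]
 [-0.     0.    -1.   ]]
65.70646984690485 [[ 4.19075977e-01  9.07951169e-01 -1.72113469e-05]
 [ 8.59342267e-01 -3.96633824e-01  3.22819574e-01]
 [ 2.93097583e-01 -1.35300719e-01 -9.46460523e-01]] [-0.65040319 -0.04162578  0.38012603]
```

View pics/w0.png

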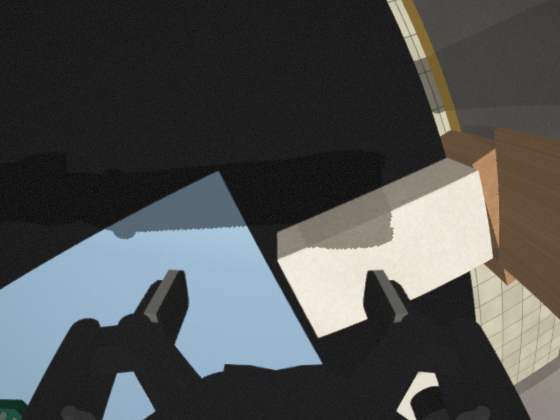

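The wrist view shows only bare bench, a white box and the fingers, so it doesn't help yet. I'll refit the cup using its whole silhouette, with the handle corners in the right order.

```bash
cat > cup.py <<'E'
from h import *
a=np.linspace(0,2*np.pi,180)
E=np.c_[-.15*np.ones(2),[.006,-.006],[.05,.05]];body=np.r_[np.c_[.042*np.cos(a),.042*np.sin(a),.052+0*a],np.c_[.042*np.cos(a),.042*np.sin(a),0*a]]
E
python3 - <<'E'
from cup import *
from rig import viewer,readout
T=viewer.grab_frame("top");S=viewer.grab_frame("side")
t=lambda a:np.array(a)/2+[90,120]; s=lambda a:np.array(a)/2.5+[140,140]
def g(p):
    u=proj(T,world(p,body));v=proj(S,world(p,body));o=[]
    o+=list(np.r_[u.min(0),u.max(0)]-np.r_[t((45,181)),t((128,257))])
    o+=list(np.r_[v.min(0),v.max(0)]-np.r_[s((189,399)),s((304,536))])
    o+=list((proj(T,world(p,E))-t([(69,349),(83,350)])).ravel())
    o+=list((proj(S,world(p,E))-s([(439,510),(448,495)])).ravel()); return np.array(o)
q=least_squares(g,[.6,.3,0],loss="soft_l1").x;print("cup",q,np.round(g(q),1));G=world(q,[-.115,0,.04])[0];print("grip",G)
st=readout.read_state();R=Rn.from_quat(np.roll(st["tcp_rot"],-1)).as_matrix()
ang=q[2]+np.pi/2 # desired tool y direction (mod pi)
cur=np.arctan2(R[1,1],R[0,1]);d=(ang-cur+np.pi/2)%np.pi-np.pi/2
print("world yaw turn deg",np.degrees(d),"-> tool z",-np.degrees(d))
print("shift tool to 0.10 above grasp",R.T@(np.r_[G[:2],.155+.04+.1]-st["eef_pos"]))
E
```

```text
cup [ 0.60410037  0.30403291 -0.01189091] [-1.9 -1.5 -0.5 -0.4 -0.7 -1.7  0.7 -1.2 -2.6  0.5 -4.1  0.2  1.9 -1.4
  0.3 -0.8]
grip [0.4891085  0.30540033 0.04      ]
world yaw turn deg 24.057580159717485 -> tool z -24.057580159717485
shift tool to 0.10 above grasp [-0.31639749 -0.16796714  0.1097245 ]
```

```bash
python3 -m creep '[[[-0.32,-0.17,0.11],[0,0,-24],0.06],[[-0.32,-0.17,0.11],[0,0,-24],0.06],[[-0.32,-0.17,0.11],[0,0,-24],0.06],[[-0.32,-0.17,0.11],[0,0,-24],0.06],[[-0.32,-0.17,0.11],[0,0,-24],0.06]]' 40
```

```text
time_s: 1.75
eef_pos: [0.4179, 0.3984, 0.3319]
tcp_rot: [0.0, 0.006, 1.0, 0.0]
force: [0.6, -0.2, 0.1]
grip_width: 0.0603
grip_force: 0.0
```

```bash
python3 -m creep '[[[-0.072,-0.092,0.037],[0,0,0],0.06],[[-0.072,-0.092,0.037],[0,0,0],0.06],[[-0.072,-0.092,0.037],[0,0,0],0.06],[[-0.072,-0.092,0.037],[0,0,0],0.06]]'
python3 - <<'E'
from rig import viewer
import cv2
f=viewer.grab_frame("wrist");cv2.imwrite("pics/w1.png",f["img"])
from h import *
from cup import *
from rig import readout
f["fish"]=1
print(readout.read_state()["eef_pos"])
print(proj(f,world([.6041,.304,-.0119],np.r_[E,[[-.115,0,.05],[-.05,.006,.05],[-.05,-.006,.05]]])))
u=proj(f,world([.6041,.304,-.0119],body[:180]));print(u.min(0),u.max(0))
E
```

```text
time_s: 2.15
eef_pos: [0.4901, 0.3024, 0.294]
tcp_rot: [-0.0, 0.01, 1.0, -0.002]
force: [-0.5, -0.0, 0.1]
grip_width: 0.0601
grip_force: 0.0
[0.48871336 0.30532862 0.29471817]
[[289.272633   172.22230979]
 [271.30519701 172.35834843]
 [280.55164734 221.29732985]
 [288.45545523 298.34796983]
 [273.15326876 298.48393216]]
[232.16040761 308.04221859] [329.49824609 377.74813708]
```

View pics/w1.png

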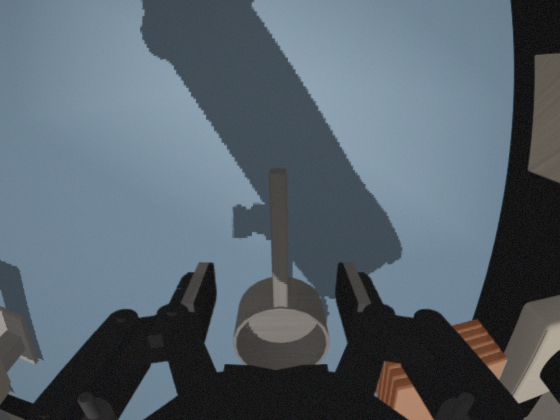

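The handle runs from px (278,169) to (282,305), within 3 px of the prediction and centred between the fingers. I'll descend and grip.

```bash
python3 -m creep '[[[0,0,0.05],[0,0,0],0.06],[[0,0,0.1],[0,0,0],0.06],[[0,0,0.1],[0,0,0],0.06],[[0,0,0.1],[0,0,0],0.0],[[0,0,0.1],[0,0,0],0.0]]' 60;  python3 -m creep '[[[0,0,0],[0,0,0],0.0],[[0,0,0],[0,0,0],0.0],[[0,0,0],[0,0,0],0.0]]' 60
python3 - <<'E'
from rig import viewer
import cv2
f=viewer.grab_frame("wrist");cv2.imwrite("pics/w2.png",f["img"])
E
```

```text
time_s: 2.7
eef_pos: [0.4886, 0.3088, 0.198]
tcp_rot: [0.002, 0.006, 1.0, 0.002]
force: [0.7, -1.0, -0.1]
grip_width: 0.032
grip_force: 0.0
time_s: 3.0
eef_pos: [0.4886, 0.3079, 0.1974]
tcp_rot: [0.002, 0.006, 1.0, 0.001]
force: [-1.5, -1.0, 6.5]
grip_width: 0.0109
grip_force: 59.6
```

```bash
python3 -m creep '[[[0,0,-0.006],[0,0,0],0.0],[[0,-0.045,-0.006],[0,0,3],0.0],[[0,-0.09,-0.006],[0,0,6],0.0],[[0,-0.135,-0.006],[0,0,9],0.0],[[0,-0.182,-0.006],[0,0,11.5],0.0]]' 100;python3 -m creep '[[[0,0,0],[0,0,0],0.0]]'
python3 - <<'E'
from rig import viewer,look_for
import cv2
f=viewer.grab_frame("wrist");cv2.imwrite("pics/w3.png",f["img"])
from cup import *
f["fish"]=1
p=[.5736,-.0534,-.197]
H=np.array([(133,21,122),(133,-21,122),(-24,21,122),(-24,-21,122),(-24,21,66),(-46,-75,125),(46,-75,125)])/1e3
print(proj(f,world(p,H)).round())
for n in ["cup","hopper","key_grip","stand"]:print(n,look_for(n,f)[:2])
E
```

```text
time_s: 3.55
eef_pos: [0.4846, 0.1236, 0.2011]
tcp_rot: [-0.001, 0.107, 0.994, -0.0]
force: [0.9, -0.8, -1.3]
grip_width: 0.01
grip_force: 98.5
time_s: 3.65
eef_pos: [0.4844, 0.117, 0.2008]
tcp_rot: [-0.001, 0.113, 0.994, -0.003]
force: [0.2, -0.2, -2.1]
grip_width: 0.01
grip_force: 98.6
[[141. 551.]
 [100. 540.]
 [ 54. 487.]
 [  6. 465.]
 [ 86. 421.]
 [-60. 422.]
 [  6. 488.]]
cup [{'bbox': [256.3, 214.5, 290.5, 366.2], 'conf': 0.86}]
hopper [{'bbox': [41.0, 412.0, 68.0, 418.7], 'conf': 0.56}]
key_grip [{'bbox': [0.0, 402.6, 77.8, 419.9], 'conf': 0.95}, {'bbox': [257.0, 211.3, 292.9, 372.6], 'conf': 0.61}]
stand [{'bbox': [2.4, 334.4, 78.2, 419.7], 'conf': 0.9}]
```

View pics/w3.png

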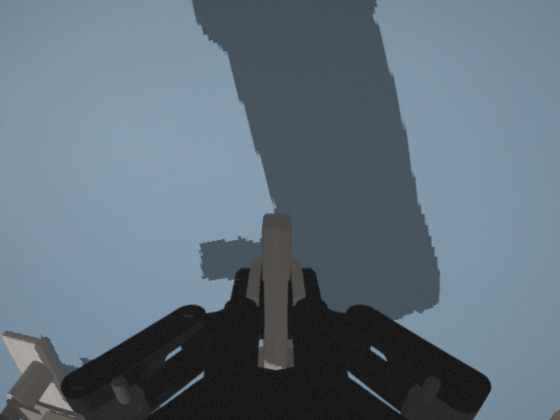

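The wrist view shows the handle end at px (278,214), firmly gripped, with the stand at lower left. I'll use the top and side views to place the cup relative to the hopper.

Run:
```python
from rig import viewer,look_for
from cup import *
T=viewer.grab_frame("top");S=viewer.grab_frame("side");W=viewer.grab_frame("wrist");W["fish"]=1
a=cv2.resize(T["img"][150:300,170:370],None,fx=4,fy=4,interpolation=2)
cv2.imwrite("pics/t4.png",a)
b=cv2.resize(S["img"][150:300,190:390],None,fx=4,fy=4,interpolation=2);cv2.imwrite("pics/s4.png",b)
# tool pose from wrist cam axes: camera centre; handle end ray at z=.056
F=210/np.tan(np.radians(W["vertical_fov"])/2);v=np.array([278-W["cx"],214-W["cy"]]);r=np.hypot(*v);th=r/F
d=np.array(W["R"]).T@np.r_[np.sin(th)*v/r,np.cos(th)];C=-np.array(W["R"]).T@W["t"]
e=C+d*(.056-C[2])/d[2];print("handle end",e)
from rig import readout
s=readout.read_state();print(s["eef_pos"]);R=Rn.from_quat(np.roll(s["tcp_rot"],-1)).as_matrix();print("end in tool",R.T@(e-s["eef_pos"]))
yaw=np.arctan2(-R[1,0],-R[0,0]);print("yaw",yaw);c=e[:2]+.15*np.array([np.cos(yaw),np.sin(yaw)]);print("cup c",c)
u=proj(T,world([*c,yaw],body+[0,0,.006]));print("cup pred in T crop",((u.min(0)-[170,150])*4).round(),((u.max(0)-[170,150])*4).round())
```

```text
handle end [0.44447298 0.13682295 0.056     ]
[0.48528744 0.12651319 0.20103582]
end in tool [0.04202721 0.00146287 0.14504852]
yaw -0.21105235289894297
cup c [0.59114463 0.10539959]
cup pred in T crop [116. 265.] [271. 421.]
```

View pics/t4.png

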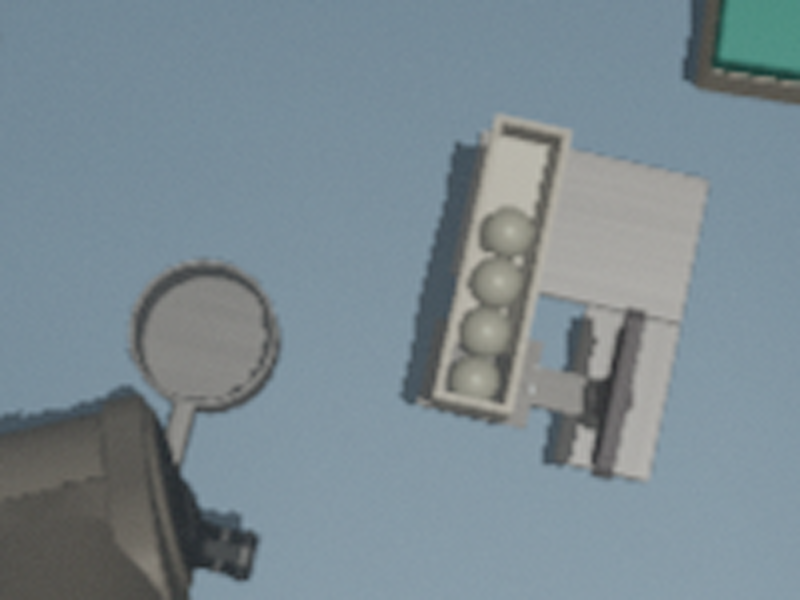

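View pics/s4.png

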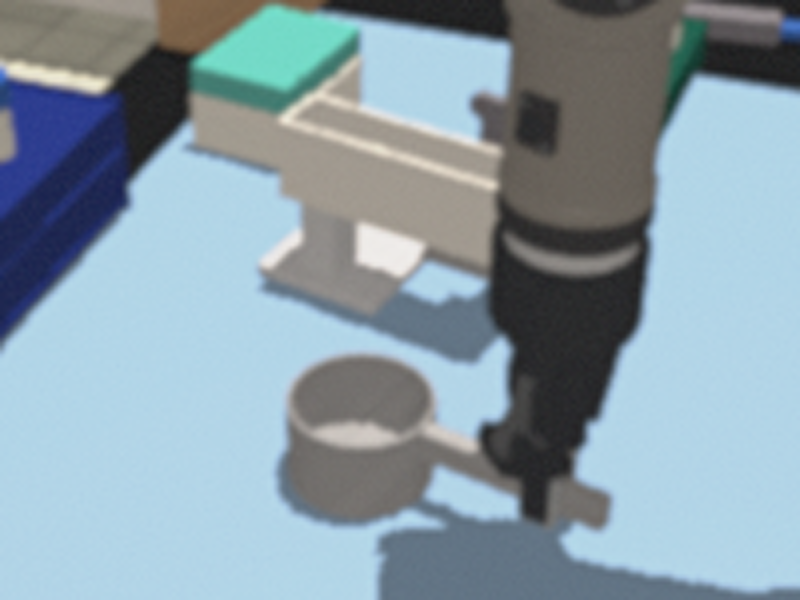

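Cup bbox in the top crop is (131,257)–(280,411) and the hopper corners are clear. I'll fit both in the same camera so calibration bias mostly cancels.

Run:
```python
from rig import viewer,readout
from cup import *
T=viewer.grab_frame("top");S=viewer.grab_frame("side")
t=lambda a:np.array(a)/4+[170,150]; s=lambda a:np.array(a)/4+[190,150]
H=np.array([(133,21,122),(133,-21,122),(-24,21,122),(-24,-21,122),(46,-75,125),(-46,-75,125)])/1e3
o1=(T,H,t([(496,114),(572,130),(434,402),(508,419),(636,312),(603,472)]))
o2=(S,H[:2],s([(282,120),(325,94)]))
for o in ([o1],[o1,o2]):
    p,r=fit(o,[.57,-.05,-.2]);print("stand",p.round(4),r)
B=body+[0,0,.006]
def g(p,k):
    u=proj(T,world(p,B));v=proj(S,world(p,B));o=[(p[2]+.211)*100]
    if k&1:o+=list(np.r_[u.min(0),u.max(0)]-np.r_[t((131,257)),t((280,411))])
    if k&2:o+=list(np.r_[v.min(0),v.max(0)]-np.r_[s((286,353)),s((436,523))])
    return np.array(o)
for k in(1,2,3):
    q=least_squares(g,[.59,.1,-.2],args=(k,)).x;print("cup",q.round(4),g(q,k).round(1))
    d=np.r_[p[:2]-q[:2]];R=Rn.from_euler("z",-.211).as_matrix()[:2,:2]
    print("delta world",d," in hand: fwd",(R.T@d).round(4))
es=np.mean([readout.read_state()["eef_pos"] for i in range(20)],0);print(es)
```

```text
stand [ 0.5747 -0.053  -0.199 ] [-0.2  0.3 -0.2  0.6 -0.4 -0.7  0.6 -0.6  0.4 -0.6 -0.1  1.9]
stand [ 0.574  -0.0529 -0.1984] [-0.3  0.6 -0.3  0.9 -0.4 -0.4  0.6 -0.3  0.3 -0.3 -0.1  2.2 -0.2 -1.
 -1.9 -1.2]
cup [ 0.5965  0.0988 -0.211 ] [ 0.  -0.6 -0.2  0.6  0.2]
delta world [-0.02257084 -0.15171566]  in hand: fwd [ 0.0097 -0.1531]
cup [ 0.5935  0.1113 -0.211 ] [-0.  -0.6 -0.3  0.6  0.2]
delta world [-0.0195551  -0.16423227]  in hand: fwd [ 0.0153 -0.1647]
cup [ 0.5959  0.1028 -0.2111] [-0.  -2.4  0.  -1.1  0.5 -0.1 -2.7  0.7 -2.7]
delta world [-0.02190695 -0.15574599]  in hand: fwd [ 0.0112 -0.1569]
[0.48530724 0.12602298 0.20100747]
```

```bash
python3 -m creep '[[[-0.01,-0.035,0],[0,0,0],0.0],[[-0.01,-0.075,0],[0,0,0],0.0],[[-0.01,-0.115,0],[0,0,0],0.0],[[-0.01,-0.145,0],[0,0,0],0.0],[[-0.01,-0.154,0],[0,0,0],0.0]]';python3 -m creep '[[[0,0,0],[0,0,0],0.0],[[0,0,0],[0,0,0],0.0]]'
python3 - <<'E'
from rig import viewer,look_for,readout
from cup import *
T=viewer.grab_frame("top");S=viewer.grab_frame("side")
a=cv2.resize(T["img"][150:290,230:350],None,fx=4,fy=4,interpolation=2)
b=cv2.resize(S["img"][150:290,230:310],None,fx=4,fy=4,interpolation=2)
cv2.imwrite("pics/ts5.png",np.hstack([a,b]))
print(np.mean([readout.read_state()["eef_pos"] for i in range(20)],0))
for n,f,o in(("T",T,(230,150)),("S",S,(230,150))):
    u=proj(f,world([.574,-.053,-.2],body));print(n,((u.min(0)-o)*4).round(),((u.max(0)-o)*4).round())
E
```

```text
time_s: 4.65
eef_pos: [0.4614, -0.0309, 0.201]
tcp_rot: [-0.0, 0.109, 0.994, -0.001]
force: [-1.1, -0.4, -1.8]
grip_width: 0.0103
grip_force: 98.7
time_s: 4.85
eef_pos: [0.4631, -0.0262, 0.2012]
tcp_rot: [0.0, 0.106, 0.994, 0.0]
force: [-0.4, 0.3, -1.9]
grip_width: 0.0101
grip_force: 98.7
[ 0.46308918 -0.02569292  0.20111102]
T [157. 303.] [307. 456.]
S [250. 219.] [387. 363.]
```

View pics/ts5.png

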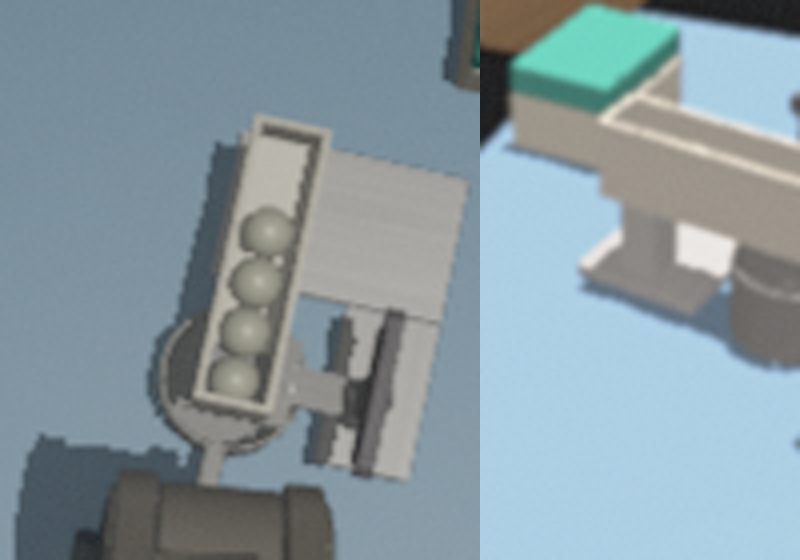

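Top view: the cup spans px 155–302 by ..454 in the crop against the ideal 157–307 by ..456, so it's about 2 mm off. I'll nudge it, lower it and release.

```bash
python3 -m creep '[[[0,-0.002,0.0],[0,0,0],0.0],[[0,-0.002,0.003],[0,0,0],0.0],[[0,-0.002,0.005],[0,0,0],0.0],[[0,-0.002,0.006],[0,0,0],0.0],[[0,-0.002,0.006],[0,0,0],0.0]]' 
python3 -m creep '[[[0,0,0],[0,0,0],0.01],[[0,0,0],[0,0,0],0.013],[[0,0,0],[0,0,0],0.018],[[0,0,0],[0,0,0],0.03],[[0,0,0],[0,0,0],0.04]]' 20
python3 -m creep '[[[0,0,0],[0,0,0],0.04],[[0,0,-0.03],[0,0,0],0.04],[[0,0,-0.08],[0,0,0],0.04],[[0,0,-0.13],[0,0,0],0.04],[[0,0,-0.17],[0,0,0],0.04]]'
python3 - <<'E'
from rig import viewer,look_for,readout
from cup import *
s=readout.read_state();R=Rn.from_quat(np.roll(s["tcp_rot"],-1)).as_matrix()
e=np.mean([readout.read_state()["eef_pos"] for i in range(20)],0);print(e)
p=[.574,-.053,-.2];K=world(p,[0,-.075,0])[0];print("key",K)
print("yaw tool x",np.degrees(np.arctan2(R[1,0],R[0,0])),"shift to key",R.T@(K-e))
W=viewer.grab_frame("wrist");W["fish"]=1;cv2.imwrite("pics/w6.png",W["img"])
print(proj(W,world(p,np.array([(46,-75,125),(-46,-75,125),(-24,-21,122),(-24,21,122)])/1e3)))
u=proj(W,world(p,body[:180]));print(u.min(0),u.max(0),proj(W,world(p,E)))
E
```

```text
time_s: 5.45
eef_pos: [0.4618, -0.029, 0.1959]
tcp_rot: [-0.001, 0.106, 0.994, 0.0]
force: [-6.0, -0.3, 14.7]
grip_width: 0.0098
grip_force: 101.4
time_s: 5.95
eef_pos: [0.4623, -0.0294, 0.195]
tcp_rot: [0.0, 0.107, 0.994, 0.0]
force: [0.3, -0.6, -0.0]
grip_width: 0.0398
grip_force: 0.0
time_s: 6.45
eef_pos: [0.4622, -0.0296, 0.3678]
tcp_rot: [0.001, 0.107, 0.994, 0.0]
force: [1.7, 0.3, -0.2]
grip_width: 0.0399
grip_force: 0.0
[ 0.46220036 -0.02963824  0.36782991]
key [ 0.5590998  -0.12650499  0.        ]
yaw tool x 167.7439149267313 shift to key [-0.11434238 -0.07438721  0.36805418]
[[198.82535796 377.08072695]
 [182.64231063 301.60954666]
 [250.3453099  322.1861965 ]
 [300.8909949  321.5985    ]]
[235.96003695 263.51338812] [315.74042083 328.54850646] [[280.23638824 153.9446973 ]
 [266.71512329 154.14838844]]
```

View pics/w6.png

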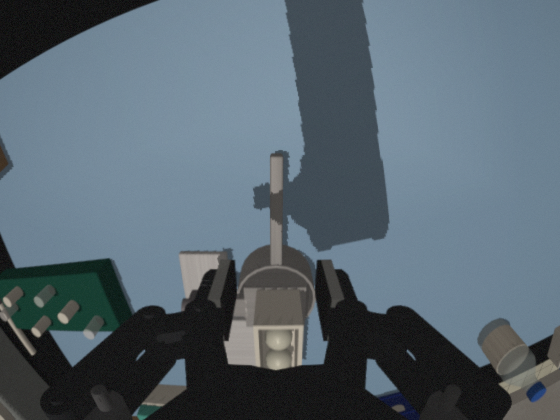

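The cup stands under the outlet, with its centre at px 278 against 276 predicted and the handle straight. Next I'll move over the key.

```bash
python3 -m creep '[[[-0.04,-0.025,0],[0,0,0],0.04],[[-0.08,-0.05,0],[0,0,-0.8],0.04],[[-0.114,-0.074,0],[0,0,-0.8],0.04],[[-0.114,-0.074,0.03],[0,0,-0.8],0.04],[[-0.114,-0.074,0.03],[0,0,-0.8],0.04]]'
python3 - <<'E'
from rig import viewer,look_for,readout
from cup import *
s=readout.read_state();R=Rn.from_quat(np.roll(s["tcp_rot"],-1)).as_matrix();print(s["joint_positions"].round(3))
e=np.mean([readout.read_state()["eef_pos"] for i in range(20)],0);print(e)
p=[.574,-.053,-.2];K=world(p,[0,-.075,0])[0]
print("yaw tool x",np.degrees(np.arctan2(R[1,0],R[0,0])),"shift to key",R.T@(K-e))
W=viewer.grab_frame("wrist");W["fish"]=1;cv2.imwrite("pics/w7.png",W["img"][200:])
q=proj(W,world(p,np.array([(46,-75,125),(-46,-75,125),(-46,-70,125),(-46,-80,125),(-24,-21,122),(-24,21,122)])/1e3));print((q-[0,200]).round(1))
E
```

```text
time_s: 7.0
eef_pos: [0.5566, -0.1264, 0.3311]
tcp_rot: [-0.004, 0.101, 0.995, -0.0]
force: [-1.2, 0.3, -0.7]
grip_width: 0.0398
grip_force: 0.0
[-0.089  0.339  0.294  1.817 -0.113  1.01   1.62 ]
[ 0.55657109 -0.12641584  0.33111251]
yaw tool x 168.4596816761572 shift to key [-0.00518502  0.00073736  0.33108076]
[[276.1 113.9]
 [275.9 -23.3]
 [284.9 -23.3]
 [266.8 -23.3]
 [366.6  12.4]
 [429.1  12.1]]
```

View pics/w7.png

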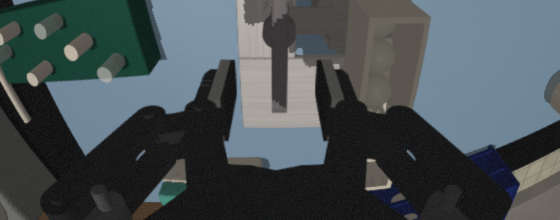

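The blade's rear tip is at px (280,112) in the crop, against a grip centreline of about 277.5, so I need a 1.5 mm lateral correction. Then descend and pinch.

```bash
python3 -m creep '[[[-0.004,0.0015,0],[0,0,0],0.04],[[-0.004,0.0015,0.035],[0,0,0],0.04],[[-0.004,0.0015,0.067],[0,0,0],0.04],[[-0.004,0.0015,0.067],[0,0,0],0.04],[[-0.004,0.0015,0.067],[0,0,0],0.005]]' 50
python3 -m creep '[[[0,0,0],[0,0,0],0.005],[[0,0,0],[0,0,0],0.005],[[0,0,0],[0,0,0],0.005]]'
python3 -c "
from rig import readout as r
import numpy as np
s=[r.read_state() for i in range(20)]
for k in('eef_pos','force','torque','tcp_rot','grip_width'):print(k,np.mean([x[k] for x in s],0))"
```

```text
time_s: 7.55
eef_pos: [0.5625, -0.1246, 0.2693]
tcp_rot: [0.001, 0.099, 0.995, 0.0]
force: [0.2, -0.2, 0.1]
grip_width: 0.0268
grip_force: 0.0
time_s: 7.85
eef_pos: [0.563, -0.1257, 0.2706]
tcp_rot: [0.002, 0.1, 0.995, 0.0]
force: [-1.9, -0.6, 7.2]
grip_width: 0.0093
grip_force: 52.4
eef_pos [ 0.5630496  -0.12572815  0.27059764]
force [-1.94527742 -0.63191021  7.24438446]
torque [-0.10479407  0.2557205  -0.08575184]
tcp_rot [2.20704443e-03 9.98292269e-02 9.95002138e-01 3.38560268e-06]
grip_width 0.009301386007373008
```

```bash
python3 -m creep '[[[0,0,0],[0,0,5],0.005],[[0,0,0],[0,0,10],0.005],[[0,0,0],[0,0,15],0.005],[[0,0,0],[0,0,20],0.005],[[0,0,0],[0,0,20],0.005]]'
python3 -c "
from rig import readout as r
s=r.read_state();print(s['force'],s['torque'])"
```

```text
time_s: 8.35
eef_pos: [0.5629, -0.1261, 0.2706]
tcp_rot: [0.002, 0.272, 0.962, 0.0]
force: [-1.7, -0.6, 7.6]
grip_width: 0.0093
grip_force: 52.5
[-1.68190207 -0.55938908  7.64081094] [-0.26824648  0.35800487 -0.19057295]
```

```bash
python3 -m creep '[[[0,0,0],[0,0,8],0.005],[[0,0,0],[0,0,16],0.005],[[0,0,0],[0,0,24],0.005],[[0,0,0],[0,0,32],0.005],[[0,0,0],[0,0,40],0.005]]'
python3 -m creep '[[[0,0,0],[0,0,8],0.005],[[0,0,0],[0,0,16],0.005],[[0,0,0],[0,0,18],0.005],[[0,0,0],[0,0,18],0.005],[[0,0,0],[0,0,18],0.005]]'
python3 -m creep '[[[0,0,0],[0,0,0],0.005],[[0,0,0],[0,0,0],0.005],[[0,0,0],[0,0,0],0.005],[[0,0,0],[0,0,0],0.005],[[0,0,0],[0,0,0],0.005]]'
python3 - <<'E'
from rig import viewer,look_for,readout
from cup import *
s=readout.read_state();print(s['force'],s['torque'])
T=viewer.grab_frame("top");S=viewer.grab_frame("side")
a=cv2.resize(T["img"][150:290,230:350],None,fx=4,fy=4,interpolation=2)
b=cv2.resize(S["img"][150:290,250:330],None,fx=4,fy=4,interpolation=2)
cv2.imwrite("pics/ts8.png",np.hstack([a,b]))
for n,f in(("T",T),("S",S)):print(n,[(d["bbox"],d["conf"]) for d in look_for("ball0_center",f)])
E
```

```text
time_s: 8.85
eef_pos: [0.5623, -0.1267, 0.2706]
tcp_rot: [0.001, 0.586, 0.81, 0.0]
force: [-3.1, -1.3, 9.6]
grip_width: 0.0095
grip_force: 52.7
time_s: 9.35
eef_pos: [0.562, -0.1268, 0.2706]
tcp_rot: [0.001, 0.704, 0.71, 0.0]
force: [-5.5, -1.8, 10.1]
grip_width: 0.0089
grip_force: 53.0
time_s: 9.85
eef_pos: [0.562, -0.1269, 0.2706]
tcp_rot: [0.001, 0.704, 0.71, 0.0]
force: [-3.5, -1.3, 10.3]
grip_width: 0.0091
grip_force: 53.0
[-3.49123805 -1.30881072 10.28181276] [-0.51051608  0.96981349 -0.08751745]
T []
S []
```

View pics/ts8.png

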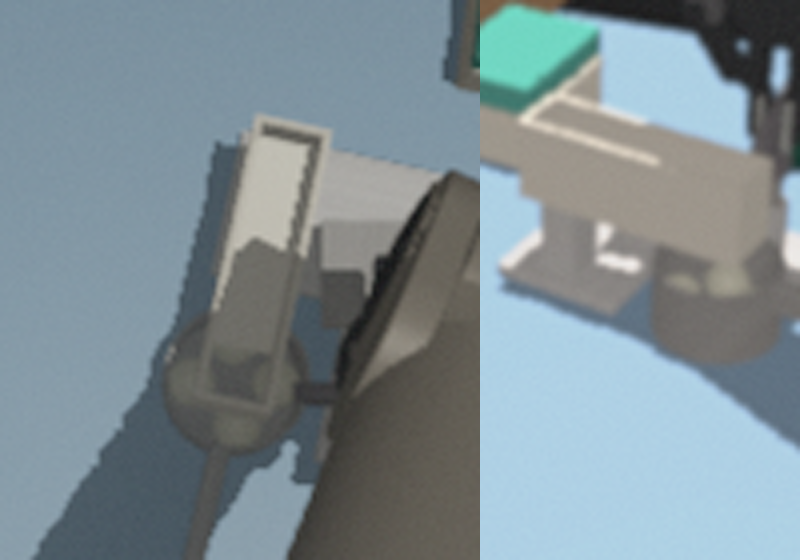

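The hopper is empty. Three balls show in the cup in the top view (left, front and right) and two in the side view, and none lie outside. I'll turn the key back, slightly past zero, to seat it on the stop.

```bash
python3 -m creep '[[[0,0,0],[0,0,-8],0.005],[[0,0,0],[0,0,-16],0.005],[[0,0,0],[0,0,-24],0.005],[[0,0,0],[0,0,-32],0.005],[[0,0,0],[0,0,-40],0.005]]'
python3 -m creep '[[[0,0,0],[0,0,-8],0.005],[[0,0,0],[0,0,-16],0.005],[[0,0,0],[0,0,-24],0.005],[[0,0,0],[0,0,-30],0.005],[[0,0,0],[0,0,-35],0.005]]'
python3 -m creep '[[[0,0,0],[0,0,-2],0.005],[[0,0,0],[0,0,-4],0.005],[[0,0,0],[0,0,-5],0.005],[[0,0,0],[0,0,-5],0.005],[[0,0,0],[0,0,-5],0.005]]'
python3 -c "
from rig import readout as r
s=r.read_state();print(s['force'],s['torque'])"
```

```text
time_s: 10.55
eef_pos: [0.5626, -0.1265, 0.2706]
tcp_rot: [0.002, 0.416, 0.909, 0.0]
force: [-1.2, -2.0, 6.9]
grip_width: 0.009
grip_force: 52.5
time_s: 11.05
eef_pos: [0.563, -0.1258, 0.2706]
tcp_rot: [0.002, 0.124, 0.992, 0.0]
force: [-1.6, -0.4, 6.4]
grip_width: 0.009
grip_force: 52.4
time_s: 11.55
eef_pos: [0.563, -0.1259, 0.2706]
tcp_rot: [0.002, 0.085, 0.996, 0.001]
force: [-0.7, -0.2, 6.7]
grip_width: 0.0091
grip_force: 59.1
[-0.66690254 -0.1982983   6.66749841] [-0.02025382  0.1921899  -1.00359309]
```

```bash
python3 -m creep '[[[0,0,0],[0,0,0],0.02],[[0,0,0],[0,0,0],0.035],[[0,0,0],[0,0,0],0.04],[[0,0,-0.03],[0,0,0],0.04],[[0,0,-0.08],[0,0,0],0.04]]' 20
python3 -m creep '[[[0,0,-0.05],[0,0,0],0.04],[[0.03,-0.04,-0.07],[0,0,0],0.04],[[0.07,-0.07,-0.07],[0,0,0],0.04],[[0.12,-0.11,-0.07],[0,0,0],0.04],[[0.16,-0.15,-0.07],[0,0,0],0.04]]'
python3 - <<'E'
from rig import viewer,look_for,readout
from cup import *
T=viewer.grab_frame("top");S=viewer.grab_frame("side")
a=cv2.resize(T["img"][150:290,230:350],None,fx=4,fy=4,interpolation=2)
b=cv2.resize(S["img"][150:290,250:330],None,fx=4,fy=4,interpolation=2)
cv2.imwrite("pics/ts9.png",np.hstack([a,b]))
for n in("bottle","rack"):print(n,[d["bbox"] for d in look_for(n,T)[:1]])
E
```

```text
time_s: 12.05
eef_pos: [0.5606, -0.1245, 0.3454]
tcp_rot: [-0.004, 0.082, 0.997, 0.0]
force: [0.6, -0.1, -0.7]
grip_width: 0.0404
grip_force: 0.0
time_s: 12.55
eef_pos: [0.3976, -0.2339, 0.4181]
tcp_rot: [0.0, 0.082, 0.997, 0.0]
force: [0.3, -1.4, 0.1]
grip_width: 0.0401
grip_force: 0.0
bottle [[135.7, 136.3, 173.9, 169.9]]
rack [[375.9, 235.4, 471.8, 283.6]]
```

View pics/ts9.png

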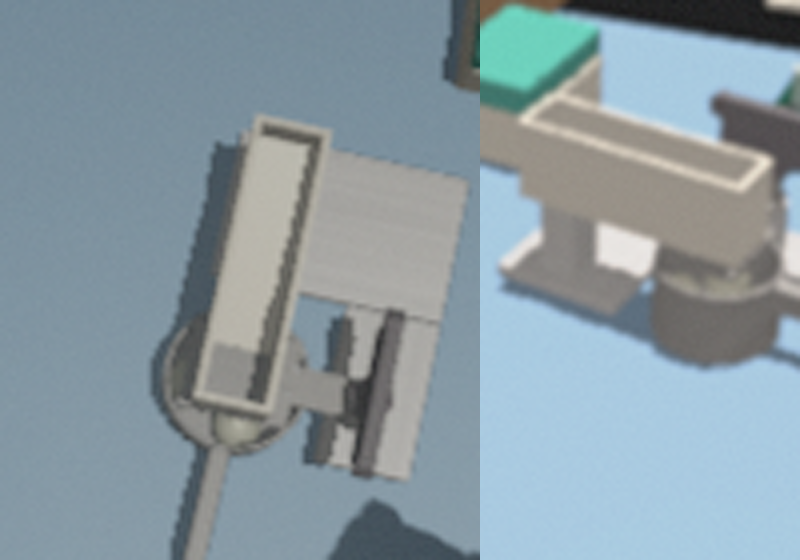

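The hopper is empty, the shutter fills the outlet, and the key blade is back at its original px. The cup is under the outlet with the balls, and the bottle and rack haven't moved. Handing in.

```bash
python3 -c "
from rig import robot
print(robot.sign_off())"
```

```text
the job is handed in; nothing more can be done
None
```

The job is handed in: the cup stands under the outlet with the balls in it (hopper empty and none seen outside, though I never saw all four in the cup at once), the shutter is turned back to its stop, and the bottle and rack are where they were.

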